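# Hold a magnifier in focus over a bushing on a squared pile

## Robot

A 6-joint arm with a two-finger parallel gripper is mounted at the origin on a cart in front of the work surface, level with it; the furniture and walls round the work are solid. World frame = base frame: x ahead of the robot, y to its left, z up, the work surface at z = 0. Lengths are in mm, angles in rad, forces in N, time in s.
With the tool pointing down it reaches from about 300 to 775 mm from the base axis. Payload 14.6 kg.
Tool frame: the origin (TCP) lies at the very end of the fingers, on their centre line; the grasp point (between the pads) lies 19 mm behind it (manip.grip_point_offset is the distance from the TCP to the grasp point, in mm); z points along the fingers, y is the line along which they close (so a half turn about z gives the same grasp; the last joint's range is limited). The gripper opens to 94 mm and grips with 3 to 60 N. Pads are 16 mm wide; open, the fingers measure 119 mm over their backs; the gripper's body (75 mm by 177 mm) begins 78 mm behind the grasp point.
Start: joints at [1.199, 0.3, 1.521, -0, 1.321, -0.067], TCP at [165.054, 524.639, 205.446] pointing down, gripper open.
Joint ranges: [-3.03, 3.03], [-0.79, 2.21], [0.23, 2.52], [-1.04, 4.18], [0, 3.07], [-2.55, 2.55]. Speed limits (rad/s): [2.22, 2.22, 2.57, 3.14, 3.14, 3.14].

## Interface

Orientations are given as [roll, pitch, yaw] about the fixed x, y, z axes, in that order (R = Rz(yaw) Ry(pitch) Rx(roll)).
In Python, from cell import telemetry, eyes, manip gives the robot as it stands.
- The arm moves only by the tool play_rows, never from a script. Its arguments are lists of equal length, an entry for each row: "translation": the shift along the world's x, y, z in m, a list of three; "yaw": the turn about the world's z in rad. A call has 1 to 12 rows; each row is the pose to reach, as a shift and turn from the pose commanded when the call began; what a row does not reach only later rows make up. A row lasts 1/8 s, in which the tool goes at most 62.5 mm and 10.7 degrees, less where a joint would pass 70% of its speed; a pose out of reach is approached as far as the arm can. A call with a gripper value outside its range is refused whole. "hand" is the opening, from 0 (shut) to 1 (fully open), set as the call begins (left out, the last holds). The fingers move at their own pace and stop on an object; "force" is the grip in N (left out, the last holds). Time passes only in rows, so rows that repeat a pose let the fingers close. It gives the time, the measured TCP pose, the force, the opening and the grip force at its end, in the units of the state.
- telemetry.read_state(): the state, without advancing time (a new reading comes with each control period).
- eyes.camera(name): name is "side" or "top"; returns a dict with "pixels" (400x640x3 uint8, red, green, blue), "fx", "fy", "cx", "cy" (pixels), "cam_to_world" (4x4, takes a point from camera to world coordinates). Camera axes: x right, y up, looking along -z (the intrinsics and any distortion apply to the point x, -y, -z); pixel columns grow to the right and rows downward; lengths in mm; the calibration is good to about 2 mm. A picture is of the moment at which its call begins. There is no depth.
- manip.sign_off(): hands the job in; it is judged then, once.
The state is a dict: "clock": time; "joints": joint angles; "qd": joint speeds; "effort": joint torques, N m; "eef_pos": TCP position; "eef_rot": TCP orientation; "wrist_force": force on the tool from outside, world axes, zero at the start; "moment": the same for the moment, N m; "finger_gap": finger opening in mm; "finger_force": force on a finger pad.
Only numpy, scipy, OpenCV 4.12 (cv2) and the standard library are available. Lean on these libraries where they do the work, as an engineer would, in place of code of your own. Each camera call takes 0.05 s, during which the arm holds its last target. There are 200 camera calls.

## Task

Build up the sample on the inspection stand: stack the plain loose plate squarely on the plate that already lies there, then stack the plate with the steel bushing squarely on top, leaving the bottom plate where it is. Then pick up the hand magnifier and hold it level, with its lens centred over the bushing and the middle of its rim at the height of the brass pointer on the post; finish still holding it there. Do not touch the pile or stand with the magnifier, keep the magnifier level while you carry it, and leave the pointer and the other things on the bench alone.

Things in the scene. Friction and masses are not known exactly. Their poses are not given: they have to be found in the camera images.
- stand: fixed inspection stand: a dark wooden board 230 x 85 x 20 mm with a slim steel post (10 mm diameter, top 166 mm above the bench) near its far end. Origin: on the bench, below the centre of the place for the pile, which is 60 mm from the board's near end; x runs along the board to the post, whose axis is at x = +140 mm; the pile is seated on the board's top, z = +20 mm
- base_plate: the bottom plate of the pile, loose, already on the stand, lengthwise along the board: wooden, 90 x 55 x 14 mm, 70 g. Origin: centre of its underside; x along its length, y across its width, z up; half a turn makes no difference
- plain_plate: plain loose wooden plate lying flat on the bench, the same size (90 x 55 x 14 mm, 70 g). Origin: centre of its underside; x along its length, y across its width, z up; half a turn makes no difference
- bushed_plate: loose wooden plate of the same size (90 x 55 x 14 mm, 70 g) lying flat on the bench, with a round steel bushing 18 mm across set flush in the middle of its upper face and a small dark hole on each side of it. Origin: centre of its underside; x along its length, y across its width, z up; half a turn makes no difference. It and the plain plate lie on either side of the stand, either way round
- bushing (a point): centre of the steel bushing, on the upper face of the bushed plate
- magnifier: hand magnifier lying flat on the bench: round lens in a dark steel rim 70 mm across and 16 mm thick, and a straight flat-sided wooden handle 100 mm long, 18 mm wide, 16 mm thick. 90 g. Origin: on its underside, below the lens centre; z is up (square to the lens), the handle lies along -x from x = -44 to -144 mm, its middle at x = -94 mm. It balances at about x = -58 mm
- lens (a point): centre of the lens, mid-thickness of the rim, 8 mm above the magnifier's underside
- focus_mark (a point): tip of the flat brass pointer (3 mm thick) that stands out 36 mm from the post's axis towards the pile, on a brass collar; marks the focal height, 112 to 148 mm above the bench from case to case. The collar is held by stiff friction
- wax_tin: round green wax tin, 67 mm across, 27 mm high, loose bystander; origin: centre of its underside
- walnut: dark walnut offcut, 35 x 63 x 23 mm, loose bystander; origin: centre of its underside
- dowel: short pale dowel, 12 mm across, 80 mm long, lying loose, a bystander; origin: middle of its underside
- dividers: steel dividers, 37 x 156 x 10 mm, lying loose, a bystander; origin: middle of its underside
Things that resemble listed ones, but are neither listed nor needed, are in the scene too. Leave any purple look-alike of the bushed_plate alone.

How it is judged:
By the outcome, as a careful person would: the job done as asked, in the order asked, and still so for the second after the job is handed in, while the arm keeps its last pose, push and grip.
It also fails if it takes over 69 s, if anything falls off the work surface, if the arm or the gripper's body presses on something with over 40 N, if the wrist force passes 120 N, or if a joint passes its speed limit or range.

## Working session

There is one attempt and no reset: what is moved stays moved. The work goes in short steps, Python scripts to look and compute and a tool call to move; the robot and the scene stay as the last step left them, time stands still between calls to the robot, and variables do not carry over. Pictures are saved under pics/ and viewed, at most 10 in all, crops included, and the job is handed in when it is done.

Besides the shell and the picture viewer there is one more tool, called as name([rows], argument=value, ...), one row to a line, values as JSON. play_rows: Moves the arm, as the interface text tells. Its arguments: {"type":"object","properties":{"translation":{"type":"array","items":{"type":"array","items":{"type":"number"}}},"yaw":{"type":"array","items":{"type":"number"}},"hand":{"type":"number"},"force":{"type":"number"}},"required":["translation","yaw"]}

```bash
mkdir -p pics; ls; python3 - <<'E'
from cell import telemetry, eyes, manip
import cv2,numpy as np
for n in ("top","side"):
    c=eyes.camera(n); cv2.imwrite(f"pics/{n}0.png",c["pixels"][:,:,::-1])
    print(n,{k:np.round(v,3).tolist() for k,v in c.items() if k!="pixels"})
print(telemetry.read_state())
E
```

```text
pics
top {'fx': 375.82, 'fy': 375.82, 'cx': 315.777, 'cy': 197.404, 'cam_to_world': [[0.019, 0.984, -0.175, 356.019], [-1.0, 0.019, -0.002, 35.357], [0.002, 0.175, 0.985, 977.841], [0.0, 0.0, 0.0, 1.0]]}
side {'fx': 411.002, 'fy': 411.002, 'cx': 316.715, 'cy': 195.055, 'cam_to_world': [[-0.976, 0.092, -0.2, 257.853], [-0.219, -0.474, 0.853, 1151.219], [-0.016, 0.876, 0.482, 724.769], [0.0, 0.0, 0.0, 1.0]]}
{'clock': 0.1, 'joints': array([ 1.19940947e+00,  3.00379472e-01,  1.52149809e+00, -8.96049470e-06,
        1.32070959e+00, -6.66094500e-02]), 'qd': array([ 0.00101145,  0.00119802, -0.00184995,  0.00026123, -0.00086121,
       -0.00060049]), 'effort': array([ 1.80835697e-03, -5.32648551e+01, -3.53283763e+01,  7.09562330e-02,
        2.35064118e-02, -6.02958153e-05]), 'eef_pos': array([164.97098455, 524.43506902, 204.9716991 ]), 'eef_rot': array([-3.14059978e+00, -5.75340823e-05,  2.83681744e+00]), 'wrist_force': array([ 0.40499398, -0.13017683,  0.82180957]), 'moment': array([-0.02385653, -0.02227726, -0.0417564 ]), 'finger_force': 0.0, 'finger_gap': 93.75621030714892}
```

View pics/top0.png

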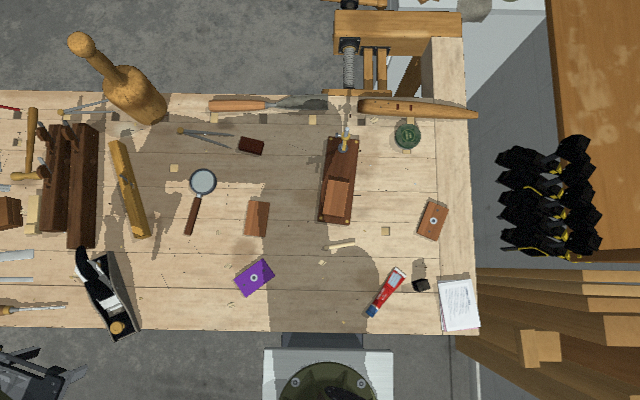

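View pics/side0.png

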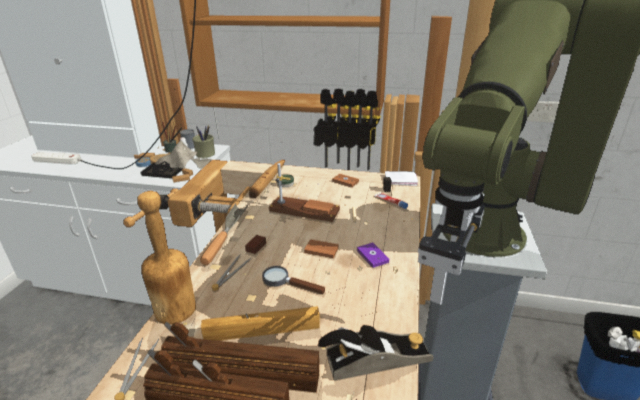

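Top view: candidates for the plain plate are the brown plate (257,218), the plate on the stand (338,195) and the walnut offcut (251,145). For the bushed plate they are the brown plate with bushing (432,220) and the purple look-alike (254,277). I choose (257,218) and (432,220). The magnifier lens is at (203,182) with its handle to (190,230), and the stand runs (335,215) to (345,140). The side view agrees.

```bash
cat > h.py <<'E'
import numpy as np, cv2
from cell import telemetry, eyes, manip
def ray(c,u,v):
    M=np.array(c["cam_to_world"]); d=np.array([(u-c["cx"])/c["fx"],-(v-c["cy"])/c["fy"],-1.])
    return M[:3,3],M[:3,:3]@d
def onz(c,u,v,z):
    o,d=ray(c,u,v); return o+d*(z-o[2])/d[2]
def proj(c,p):
    M=np.array(c["cam_to_world"]); q=M[:3,:3].T@(np.asarray(p,float)-M[:3,3])
    return np.array([c["cx"]+c["fx"]*q[0]/-q[2], c["cy"]-c["fy"]*q[1]/-q[2]])
def tri(c1,p1,c2,p2):
    o1,d1=ray(c1,*p1);o2,d2=ray(c2,*p2)
    t=np.linalg.lstsq(np.c_[d1,-d2],o2-o1,rcond=None)[0]
    return (o1+d1*t[0]+o2+d2*t[1])/2, np.linalg.norm(o1+d1*t[0]-o2-d2*t[1])
E
python3 - <<'E'
from h import *
c=eyes.camera("top"); im=c["pixels"][:,:,::-1]
cv2.imwrite("pics/crop1.png",cv2.resize(im[100:260,180:460],None,fx=2.85,fy=2.85,interpolation=cv2.INTER_CUBIC))
h=cv2.cvtColor(im,cv2.COLOR_BGR2HSV)
for n,(u,v) in dict(plain=(257,215),plainsh=(252,228),bush=(425,225),base=(338,195),board=(338,150),bench=(290,200),bsh=(230,215),bsh2=(350,260),handle=(192,222),bnear=(410,200)).items(): print(n,h[v,u])
s=eyes.camera("side"); si=s["pixels"][:,:,::-1]
cv2.imwrite("pics/crop2.png",cv2.resize(si[140:300,240:440],None,fx=3.7,fy=3.7,interpolation=cv2.INTER_CUBIC))
E
```

```text
plain [ 12 140 111]
plainsh [ 12 142 138]
bush [ 13 143 162]
base [ 12 145 139]
board [90  4 69]
bench [ 20  60 141]
bsh [ 18  63 197]
bsh2 [ 19  57 143]
handle [ 12 154  86]
bnear [ 18  62 202]
```

View pics/crop1.png

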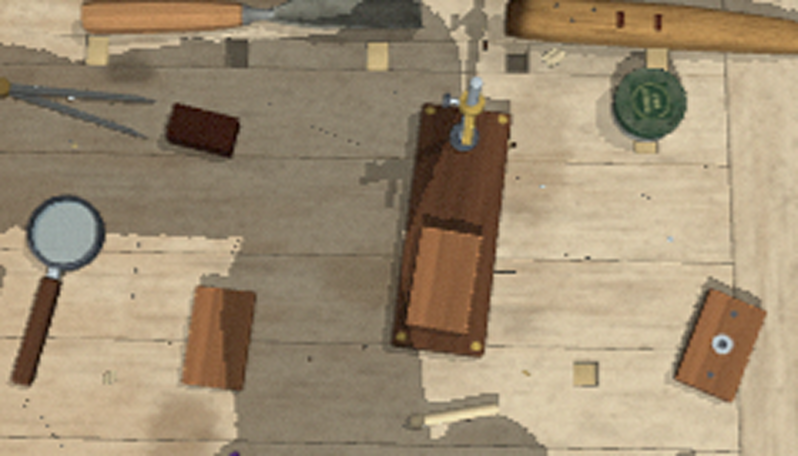

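View pics/crop2.png

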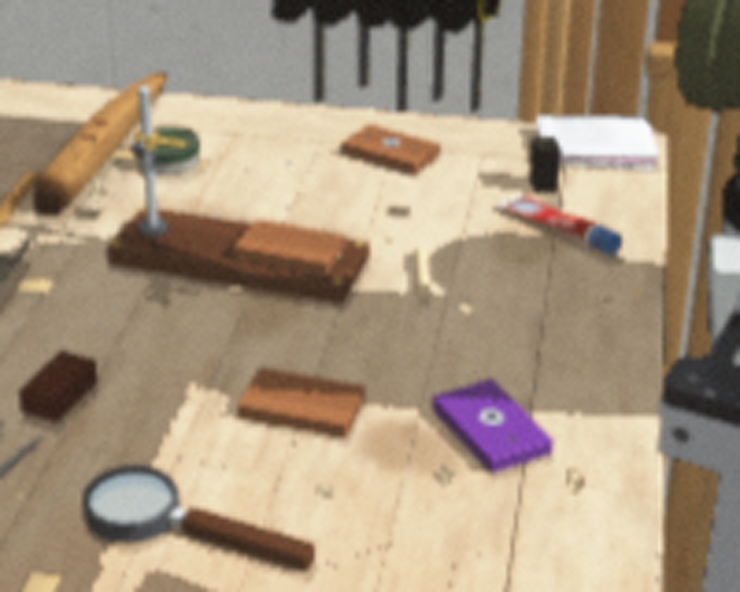

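The top crop confirms the choice: the plain plate is at crop (218,337), the bushed one at (722,343) with two holes, and the base plate is on the stand at (447,280). The brass pointer runs (472,100) to (466,143). The magnifier lens is at (66,232) with its handle end at (22,383). In the side crop the pointer tip is near (180,137).

```bash
cat >> h.py <<'E'
def blob(c,lo,hi,box,k=0):
    u0,v0,u1,v1=box; im=np.ascontiguousarray(c["pixels"][v0:v1,u0:u1])
    big=cv2.resize(im,None,fx=4,fy=4,interpolation=cv2.INTER_CUBIC)
    m=cv2.inRange(cv2.cvtColor(big,cv2.COLOR_RGB2HSV),np.array(lo),np.array(hi))
    if k: m=cv2.morphologyEx(m,cv2.MORPH_CLOSE,np.ones((k,k)));m=cv2.morphologyEx(m,cv2.MORPH_OPEN,np.ones((k,k)))
    ct=max(cv2.findContours(m,cv2.RETR_EXTERNAL,cv2.CHAIN_APPROX_NONE)[0],key=cv2.contourArea)[:,0].astype(np.float32)
    return (ct+0.5)/4-0.5+np.array([u0,v0],np.float32)
def plate(c,ct,z):
    P=np.array([onz(c,u,v,z)[:2] for u,v in cv2.convexHull(ct.reshape(-1,1,2))[:,0]],np.float32)
    r=cv2.minAreaRect(P); b=cv2.boxPoints(r); e=b[1]-b[0]; f=b[2]-b[1]
    if np.linalg.norm(f)>np.linalg.norm(e): e=f
    return np.round(r[0],1),np.round(r[1],1),round(float(np.arctan2(e[1],e[0])%np.pi),3)
E
cat > m.py <<'E'
from h import *
t=eyes.camera("top"); s=eyes.camera("side")
B=dict(plain=((235,190,280,245),(295,232,350,262),7),bush=((405,190,460,250),(328,168,365,190),7))
for n,(bt,bs,z) in B.items():
    for c,b in((t,bt),(s,bs)):
        try: print(n,plate(c,blob(c,(5,100,60),(16,255,255),b,5),z))
        except Exception as e: print(n,e)
for lo in (85,100,110): print('base',lo,plate(t,blob(t,(5,80,lo),(16,255,255),(318,172,355,222),5),27))
print('board',plate(t,blob(t,(0,80,20),(16,255,255),(310,130,365,230),9),12))
for c,b in((t,(185,160,222,202)),(s,(258,262,296,292))):
    ct=blob(c,(80,8,90),(120,90,255),b,5); e=cv2.fitEllipse(ct); print('lens',e, onz(c,*e[0],8).round(1))
for c,b in((t,(175,195,205,240)),(s,(286,275,330,296))):
    ct=blob(c,(3,110,20),(18,255,140),b,5); print('handle',plate(c,ct,8))
T=blob(t,(20,110,80),(32,255,255),(335,125,355,160)); 
S=blob(s,(18,110,80),(32,255,255),(272,168,296,186))
print('tip',T[T[:,1].argmax()],T.min(0),T.max(0),'side',S.min(0),S.max(0),S[S[:,0].argmax()])
print('bushtop')
ct=blob(t,(0,0,150),(180,75,255),(424,212,440,228)); m=ct.mean(0); print(m,cv2.minEnclosingCircle(ct),onz(t,*m,14).round(1))
E
python3 m.py; python3 - <<'E'
from h import *
s=eyes.camera("side")["pixels"];t=eyes.camera("top")["pixels"]
a=cv2.resize(s[155:215,265:305],None,fx=9,fy=9,interpolation=cv2.INTER_CUBIC);b=cv2.resize(t[120:180,325:365],None,fx=9,fy=9,interpolation=cv2.INTER_CUBIC)
cv2.imwrite("pics/crop3.png",np.hstack([a,b])[:,:,::-1])
E
```

```text
plain (array([471.1, 190.1]), array([56.6, 91.5]), 3.039)
plain (array([472.3, 193.4]), array([70.9, 95.8]), 3.029)
bush (array([ 473.3, -266.9]), array([57.6, 92.7]), 2.743)
bush (array([ 473.7, -260.3]), array([ 73.4, 100.8]), 2.743)
base 85 (array([529. , -19.1]), array([130. ,  88.6]), 0.019)
base 100 (array([519.6, -21.2]), array([ 73.5, 101.3]), 2.998)
base 110 (array([525.1, -14. ]), array([57.3, 91.3]), 2.992)
board (array([576.8, -21.1]), array([ 87.5, 234.2]), 3.026)
lens ((202.1311492919922, 182.06683349609375), (21.85621452331543, 25.773696899414062), 22.663639068603516) [563.4 337.6   8. ]
lens ((276.7525939941406, 274.3642883300781), (14.07656478881836, 23.422929763793945), 96.43992614746094) [563.2 334.3   8. ]
handle (array([473.7, 356.4]), array([19.3, 98.6]), 2.931)
handle (array([474.5, 360.1]), array([ 26.1, 100.4]), 2.928)
tip [343.125 150.125] [340.375 131.625] [349.625 150.125] side [276.625 175.625] [289.125 179.625] [289.125 178.875]
bushtop
[433.05182 220.28659] ((433.1633605957031, 220.11880493164062), 3.8457071781158447) [ 473.1 -266.5   14. ]
```

View pics/crop3.png

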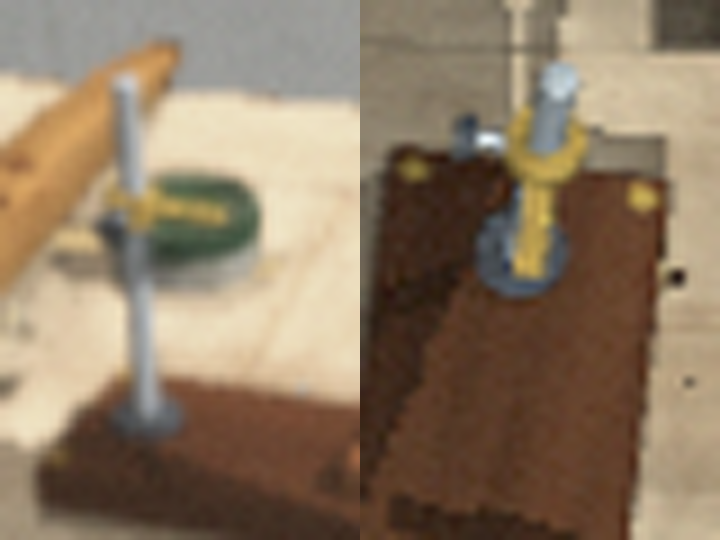

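The crop shows the pointer tip at side px (289.8,178.4) and top px (343.4,150.3). The post top is at side (278.6,163.2) and top (346.7,127.8).

```bash
python3 - <<'E'
from h import *
t=eyes.camera("top"); s=eyes.camera("side")
print(tri(t,(343.4,150.3),s,(289.8,178.4)), tri(t,(346.7,127.8),s,(278.6,163.2)))
for z in (110,120,130,140,148): print(z,proj(t,(625.5,-26.7,z)).round(1),proj(s,(625.5,-26.7,z)).round(1))
print(proj(t,(661.2,-30.9,166)),proj(s,(661.2,-30.9,166)),proj(t,(661.2,-30.9,20)),proj(s,(661.2,-30.9,20)))
# base plate top corners by approx polygon
for lo in (106,110,114):
    ct=blob(t,(5,80,lo),(16,255,255),(318,172,355,222),5); print(plate(t,ct,27),plate(t,ct,34)); 
cs=blob(s,(5,80,105),(16,255,255),(300,195,338,216),5); print('side',plate(s,cs,34), cs.min(0),cs.max(0))
print(t["pixels"][170:225:1,338].max(1))
E
```

```text
(array([625.0451056 , -27.02756306, 112.83542851]), np.float64(0.3439310544687463)) (array([662.23214625, -30.54795029, 163.86156417]), np.float64(0.8145295179134491))
110 [343.2 150.5] [289.6 179.2]
120 [343.5 149.3] [289.5 176.5]
130 [343.8 148. ] [289.3 173.8]
140 [344.1 146.7] [289.2 171.1]
148 [344.4 145.6] [289.1 168.9]
[346.95339225 128.08025045] [278.77343107 162.55071959] [342.36139804 147.70764481] [281.32480841 200.94186077]
(array([525.2, -14.2]), array([57.7, 91.8]), 2.994) (array([524. , -13.8]), array([57.3, 91.2]), 2.994)
(array([525.1, -14. ]), array([57.4, 91.4]), 2.993) (array([523.9, -13.6]), array([57. , 90.7]), 2.993)
(array([525.2, -14. ]), array([57. , 91.2]), 2.999) (array([523.9, -13.6]), array([56.6, 90.5]), 2.999)
side (array([521.3,  -4.9]), array([ 72.6, 162.3]), 2.845) [299.625 198.375] [337.375 215.375]
[ 93  87  92  93  88  90  62  57  61  54  62 171 145 138 142 142 141 146
 144 143 139 140 142 138 140 141 141 139 137 141 138 138 137 135 128 134
 134 131 138 134 135 136 134 141 138 143  89  77  91  88  91  94  95  89
 148]
```

Estimates: plain plate (471,190) at yaw 3.039, base (525,-14) at about 2.998, bushed (473.2,-266.7) at 2.743, pointer about 114 mm. First move: above the plain plate.

play_rows([
  [0.015, -0.016, 0],
  [0.045, -0.049, -0.005],
  [0.075, -0.082, -0.01],
  [0.108, -0.118, -0.02],
  [0.142, -0.155, -0.03],
  [0.176, -0.192, -0.04],
  [0.21, -0.23, -0.055],
  [0.244, -0.267, -0.07],
  [0.275, -0.3, -0.085],
  [0.295, -0.322, -0.105],
  [0.304, -0.332, -0.12],
  [0.306, -0.3345, -0.13],
], yaw=[0.01, 0.03, 0.05, 0.07, 0.09, 0.11, 0.13, 0.15, 0.17, 0.19, 0.2, 0.202], hand=1, force=25)

```text
clock: 2.0
eef_pos: [471.0, 190.1, 74.7]
eef_rot: [-3.141, -0.001, 3.038]
wrist_force: [-0.1, -0.2, -0.6]
finger_gap: 94.2
finger_force: 0.0
```

play_rows([
  [0, 0, -0.015],
  [0, 0, -0.035],
  [0, 0, -0.053],
  [0, 0, -0.064],
  [0, 0, -0.0705],
  [0, 0, -0.0705],
], yaw=[0, 0, 0, 0, 0, 0])

```text
clock: 2.75
eef_pos: [470.9, 190.3, 4.9]
eef_rot: [-3.141, -0.0, 3.039]
wrist_force: [0.5, 0.1, -0.7]
finger_gap: 94.2
finger_force: 0.0
```

play_rows([
  [0, 0, 0],
  [0, 0, 0],
  [0, 0, 0],
  [0, 0, 0],
  [0, 0, 0],
  [0, 0, 0],
], yaw=[0, 0, 0, 0, 0, 0], hand=0.4, force=20)

```text
clock: 3.5
eef_pos: [471.1, 190.1, 5.0]
eef_rot: [-3.142, 0.0, 3.039]
wrist_force: [-1.0, 0.2, 1.9]
finger_gap: 54.7
finger_force: 20.0
```

play_rows([
  [0, 0, 0.02],
  [0, 0, 0.055],
  [0.003, -0.012, 0.08],
  [0.011, -0.04, 0.085],
  [0.02, -0.075, 0.085],
  [0.03, -0.112, 0.085],
  [0.039, -0.148, 0.085],
  [0.047, -0.178, 0.085],
  [0.052, -0.196, 0.08],
  [0.0535, -0.204, 0.07],
  [0.0535, -0.204, 0.06],
  [0.0535, -0.204, 0.055],
], yaw=[0, 0, -0.003, -0.008, -0.015, -0.022, -0.03, -0.036, -0.04, -0.042, -0.042, -0.042])

```text
clock: 5.0
eef_pos: [524.0, -13.1, 58.9]
eef_rot: [3.142, -0.001, 2.998]
wrist_force: [-0.3, -0.1, -0.7]
finger_gap: 55.0
finger_force: 20.0
```

play_rows([
  [0, 0, -0.01],
  [0, 0, -0.016],
  [0, 0, -0.019],
  [0, 0, -0.0205],
  [0, 0, -0.021],
], yaw=[0, 0, 0, 0, 0])

```text
clock: 5.62
eef_pos: [524.7, -13.9, 39.1]
eef_rot: [-3.142, 0.0, 2.997]
wrist_force: [-0.3, -0.6, -0.9]
finger_gap: 55.1
finger_force: 20.0
```

play_rows([
  [0, 0, -0.0005],
  [0, 0, -0.0005],
  [0, 0, -0.0005],
  [0, 0, 0.005],
  [0, 0, 0.03],
  [0, 0, 0.07],
], yaw=[0, 0, 0, 0, 0, 0], hand=1)

```text
clock: 6.38
eef_pos: [524.0, -13.8, 109.3]
eef_rot: [-3.141, -0.002, 2.997]
wrist_force: [-0.4, -0.5, 0.1]
finger_gap: 94.1
finger_force: 0.0
```

play_rows([
  [-0.002, -0.015, 0],
  [-0.007, -0.04, 0],
  [-0.015, -0.075, 0],
  [-0.022, -0.11, 0],
  [-0.03, -0.15, 0],
  [-0.037, -0.185, 0],
  [-0.044, -0.215, 0],
  [-0.048, -0.237, -0.01],
  [-0.051, -0.249, -0.02],
  [-0.0515, -0.2527, -0.03],
  [-0.0515, -0.2527, -0.035],
], yaw=[-0.01, -0.035, -0.07, -0.11, -0.15, -0.19, -0.22, -0.24, -0.25, -0.254, -0.254])

```text
clock: 7.75
eef_pos: [472.9, -266.1, 73.0]
eef_rot: [3.141, -0.001, 2.743]
wrist_force: [-0.4, 0.5, 0.8]
finger_gap: 94.0
finger_force: 0.0
```

```bash
python3 - <<'E'
from h import *
t=eyes.camera("top"); s=eyes.camera("side")
for lo in (100,106,112):
    ct=blob(t,(5,80,lo),(16,255,255),(318,165,358,225),5); print(plate(t,ct,41),plate(t,ct,48))
print(plate(t,blob(t,(5,100,60),(16,255,255),(405,190,460,250),5),7))
a=cv2.resize(s["pixels"][180:230,260:345],None,fx=7,fy=7,interpolation=cv2.INTER_CUBIC);b=cv2.resize(t["pixels"][165:230,310:365],None,fx=6,fy=6,interpolation=cv2.INTER_CUBIC)
o=np.zeros((390,800,3),np.uint8);o[:350,:595]=a;
cv2.imwrite("pics/p1.png",np.hstack([cv2.resize(a,(468,275)),b[:275] ])[:,:,::-1]) if 0 else cv2.imwrite("pics/p1.png",np.hstack([cv2.copyMakeBorder(cv2.resize(a,(468,275)),0,115,0,0,0),b])[:,:,::-1])
E
```

```text
(array([534.9, -22.6]), array([ 70.1, 159. ]), 3.028) (array([533.6, -22.2]), array([ 69.6, 157.8]), 3.028)
(array([534.5, -33.6]), array([ 48.3, 155.7]), 3.028) (array([533.2, -33.1]), array([ 47.9, 154.5]), 3.028)
(array([518.7, -36.8]), array([47.5, 97. ]), 2.895) (array([517.5, -36.3]), array([47.1, 96.2]), 2.895)
(array([ 458.5, -260.5]), array([56.8, 60.6]), 2.771)
```

View pics/p1.png

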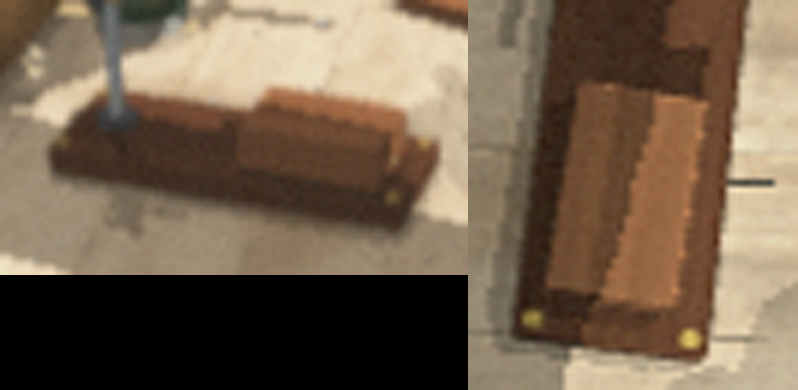

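The plate sits neatly on the base, with no step visible in the side view. The top face corners in the right crop are (578,82), (708,100), (680,308), (547,290). Now grasp the bushed plate.

play_rows([
  [0, 0, -0.015],
  [0, 0, -0.035],
  [0, 0, -0.053],
  [0, 0, -0.064],
  [0, 0, -0.0693],
  [0, 0, -0.0693],
], yaw=[0, 0, 0, 0, 0, 0])

```text
clock: 8.6
eef_pos: [473.1, -266.6, 4.6]
eef_rot: [-3.142, -0.0, 2.743]
wrist_force: [0.5, -0.1, -0.1]
finger_gap: 94.1
finger_force: 0.0
```

play_rows([
  [0, 0, 0],
  [0, 0, 0],
  [0, 0, 0],
  [0, 0, 0],
  [0, 0, 0],
  [0, 0, 0],
], yaw=[0, 0, 0, 0, 0, 0], hand=0.4, force=20)

```text
clock: 9.35
eef_pos: [473.1, -266.5, 4.7]
eef_rot: [3.142, 0.0, 2.743]
wrist_force: [-0.4, 0.3, 1.9]
finger_gap: 54.9
finger_force: 20.0
```

```bash
python3 - <<'E'
from h import *
t=eyes.camera("top")
P=np.array([onz(t,310+(x-468)/6-.4,165+y/6-.4,48)[:2] for x,y in((578,82),(708,100),(680,308),(547,290))])
print(P.mean(0),P.round(1).tolist()); a=(P[0]+P[1]-P[2]-P[3])/2; print(np.linalg.norm(a),np.arctan2(a[1],a[0])+np.pi)
E
```

```text
[523.22051561 -14.66369152] [[571.0, 7.1], [564.2, -47.9], [475.6, -36.6], [482.1, 18.8]]
89.49702819514073 3.012721600184407
```

play_rows([
  [0, 0, 0.02],
  [0, 0, 0.055],
  [0.002, 0.01, 0.085],
  [0.009, 0.04, 0.095],
  [0.017, 0.08, 0.095],
  [0.026, 0.125, 0.095],
  [0.035, 0.17, 0.095],
  [0.042, 0.208, 0.095],
  [0.048, 0.235, 0.09],
  [0.0505, 0.249, 0.08],
  [0.0511, 0.2524, 0.07],
  [0.0511, 0.2524, 0.065],
], yaw=[0, 0, 0.01, 0.04, 0.08, 0.125, 0.17, 0.21, 0.24, 0.252, 0.255, 0.255])

```text
clock: 10.9
eef_pos: [523.7, -14.7, 68.6]
eef_rot: [-3.141, -0.001, 2.997]
wrist_force: [-0.3, 0.4, -0.7]
finger_gap: 54.5
finger_force: 20.0
```

play_rows([
  [0, 0, -0.008],
  [0, 0, -0.013],
  [0, 0, -0.0155],
  [0, 0, -0.0168],
  [0, 0, -0.0172],
  [0, 0, -0.0172],
], yaw=[0, 0, 0, 0, 0, 0])

```text
clock: 11.65
eef_pos: [524.3, -14.2, 52.7]
eef_rot: [-3.141, 0.0, 2.998]
wrist_force: [-1.3, -1.9, 3.1]
finger_gap: 54.8
finger_force: 20.0
```

play_rows([
  [0, 0, 0],
  [0, 0, 0],
  [0, 0, 0],
  [0, 0, 0.005],
  [0, 0, 0.03],
  [0, 0, 0.07],
], yaw=[0, 0, 0, 0, 0, 0], hand=1)

```text
clock: 12.4
eef_pos: [523.6, -14.1, 122.7]
eef_rot: [-3.142, -0.002, 2.998]
wrist_force: [0.4, 0.3, 0.3]
finger_gap: 93.9
finger_force: 0.0
```

play_rows([
  [-0.001, 0.015, 0],
  [-0.004, 0.05, 0],
  [-0.007, 0.095, 0],
  [-0.01, 0.14, 0],
  [-0.013, 0.185, 0],
  [-0.016, 0.23, 0],
  [-0.019, 0.275, 0],
  [-0.022, 0.315, -0.01],
  [-0.024, 0.345, -0.025],
  [-0.025, 0.361, -0.04],
  [-0.0253, 0.3654, -0.05],
  [-0.0253, 0.3654, -0.055],
], yaw=[0, -0.01, -0.02, -0.03, -0.035, -0.04, -0.05, -0.055, -0.06, -0.064, -0.065, -0.065])

```text
clock: 13.9
eef_pos: [498.8, 350.6, 66.6]
eef_rot: [-3.141, -0.001, 2.933]
wrist_force: [0.3, 0.3, -0.5]
finger_gap: 93.9
finger_force: 0.0
```

```bash
python3 - <<'E'
from h import *
print(telemetry.read_state()["eef_pos"])
t=eyes.camera("top"); s=eyes.camera("side")
ct=blob(t,(0,0,140),(180,75,255),(330,187,346,205)); m,r=cv2.minEnclosingCircle(ct); print(m,r,onz(t,*m,62).round(1))
a=cv2.resize(s["pixels"][180:230,260:345],(468,275),interpolation=cv2.INTER_CUBIC);b=cv2.resize(t["pixels"][165:230,310:365],None,fx=6,fy=6,interpolation=cv2.INTER_CUBIC)
cv2.imwrite("pics/p2.png",np.hstack([cv2.copyMakeBorder(a,0,115,0,0,0),b])[:,:,::-1])
E
```

```text
[498.78474096 350.60486451  66.63745593]
(336.625, 195.71875) 4.043927192687988 [523.8 -14.6  62. ]
```

View pics/p2.png

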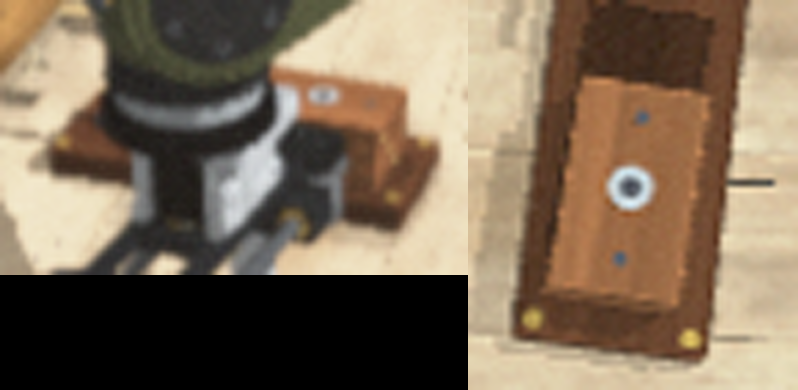

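The top view shows the bushed plate square on the pile, with its bushing at crop (630,187), which is (523.8,-14.6). Now grasp the magnifier's handle.

play_rows([
  [0, 0, -0.015],
  [0, 0, -0.033],
  [0, 0, -0.05],
  [0, 0, -0.06],
  [0, 0, -0.0645],
  [0, 0, -0.0645],
  [0, 0, -0.0645],
], yaw=[0, 0, 0, 0, 0, 0, 0])

```text
clock: 14.88
eef_pos: [499.1, 351.4, 3.5]
eef_rot: [3.141, 0.001, 2.933]
wrist_force: [-0.0, -0.5, -0.8]
finger_gap: 94.0
finger_force: 0.0
```

play_rows([
  [0, 0, 0],
  [0, 0, 0],
  [0, 0, 0],
  [0, 0, 0],
  [0, 0, 0],
  [0, 0, 0],
  [0, 0, 0],
  [0, 0, 0],
  [0, 0, 0],
  [0, 0, 0],
], yaw=[0, 0, 0, 0, 0, 0, 0, 0, 0, 0], hand=0, force=35)

```text
clock: 16.12
eef_pos: [498.9, 351.2, 3.0]
eef_rot: [3.142, 0.0, 2.933]
wrist_force: [-0.2, -0.2, -0.6]
finger_gap: 17.2
finger_force: 35.0
```

```bash
python3 - <<'E'
from h import *
t=eyes.camera("top")
ct=blob(t,(80,8,90),(120,90,255),(185,160,222,202),5); e=cv2.fitEllipse(ct); print('lens',e, onz(t,*e[0],8).round(1))
print(telemetry.read_state()["eef_pos"],telemetry.read_state()["eef_rot"])
E
```

```text
lens ((202.089111328125, 180.82679748535156), (21.678983688354492, 25.343505859375), 75.90455627441406) [566.8 338.    8. ]
[498.84823259 351.25396229   2.93330341] [-3.14157176e+00 -1.82483066e-06  2.93281578e+00]
```

play_rows([
  [0, 0, 0.006],
  [0, 0, 0.02],
  [0, 0, 0.04],
  [0, 0, 0.062],
  [0, 0, 0.085],
  [0, 0, 0.105],
  [0, 0, 0.122],
  [0, 0, 0.135],
  [0, 0, 0.143],
  [0, 0, 0.147],
  [0, 0, 0.147],
  [0, 0, 0.147],
], yaw=[0, 0, 0, 0, 0, 0, 0, 0, 0, 0, 0, 0])

```text
clock: 17.68
eef_pos: [498.7, 351.1, 149.4]
eef_rot: [-3.141, -0.001, 2.933]
wrist_force: [0.3, -0.1, -0.8]
finger_gap: 17.5
finger_force: 35.0
```

play_rows([
  [-0.001, -0.008, 0],
  [-0.003, -0.025, 0],
  [-0.006, -0.05, 0],
  [-0.009, -0.08, 0],
  [-0.0125, -0.112, 0],
  [-0.016, -0.144, 0],
  [-0.0195, -0.176, 0],
  [-0.022, -0.2, 0],
  [-0.024, -0.22, 0],
  [-0.0255, -0.235, 0],
  [-0.0265, -0.245, 0],
  [-0.027, -0.25, 0],
], yaw=[0, 0, 0, 0, 0, 0, 0, 0, 0, 0, 0, 0])

```text
clock: 19.18
eef_pos: [471.8, 100.7, 150.0]
eef_rot: [3.142, 0.0, 2.932]
wrist_force: [-0.5, 0.3, 0.3]
finger_gap: 17.4
finger_force: 35.0
```

play_rows([
  [-0.0005, -0.005, 0],
  [-0.002, -0.018, 0],
  [-0.004, -0.036, 0],
  [-0.006, -0.055, 0],
  [-0.0085, -0.073, 0],
  [-0.0105, -0.088, 0],
  [-0.0118, -0.097, 0],
  [-0.0124, -0.1015, 0],
  [-0.0124, -0.102, 0],
  [-0.0124, -0.102, 0],
  [-0.0124, -0.102, 0],
], yaw=[0, 0, 0, 0, 0, 0, 0, 0, 0, 0, 0])

```text
clock: 20.55
eef_pos: [459.5, -0.5, 149.9]
eef_rot: [3.142, -0.0, 2.933]
wrist_force: [-0.0, -0.5, -1.0]
finger_gap: 17.6
finger_force: 35.0
```

```bash
python3 - <<'E'
from h import *
t=eyes.camera("top"); s=eyes.camera("side"); st=telemetry.read_state(); print(st["eef_pos"],st["eef_rot"],st["finger_gap"])
a=cv2.resize(s["pixels"][140:220,255:355],(480,384),interpolation=cv2.INTER_CUBIC);b=cv2.resize(t["pixels"][140:220,305:370],None,fx=4.8,fy=4.8,interpolation=cv2.INTER_CUBIC)
cv2.imwrite("pics/p3.png",np.hstack([a,b])[:,:,::-1])
E
```

```text
[459.44686206  -0.55596728 149.92126154] [-3.14157995e+00 -6.58402775e-05  2.93316064e+00] 17.426755015165476
```

View pics/p3.png

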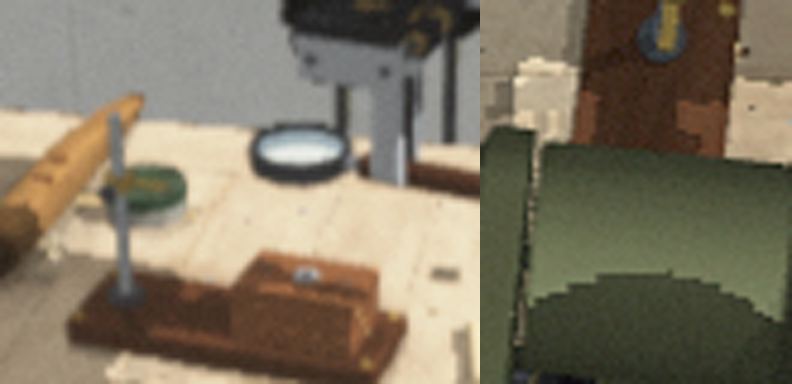

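The side view shows the magnifier level, with its lens at crop (300,153) above and behind the bushing at (307,275). The pointer is at (150,185). The arm hides the lens from the top camera.

```bash
python3 - <<'E'
from h import *
t=eyes.camera("top"); s=eyes.camera("side")
t0=dict(t); t0["pixels"]=cv2.imread("pics/top0.png")[:,:,::-1]
s0=dict(s); s0["pixels"]=cv2.imread("pics/side0.png")[:,:,::-1]
def rim(c,box,z,n,hi=110,reg=None):
    u0,v0,u1,v1=box; im=np.ascontiguousarray(c["pixels"][v0:v1,u0:u1]); big=cv2.resize(im,None,fx=4,fy=4,interpolation=cv2.INTER_CUBIC)
    h=cv2.cvtColor(big,cv2.COLOR_RGB2HSV); m=((h[...,2]<hi)|((h[...,0]>80)&(h[...,0]<130)&(h[...,1]>12))).astype(np.uint8)*255
    m=cv2.morphologyEx(m,cv2.MORPH_CLOSE,np.ones((9,9)));m=cv2.morphologyEx(m,cv2.MORPH_OPEN,np.ones((25,25)))
    ct=max(cv2.findContours(m,3,1)[0],key=cv2.contourArea)[:,0].astype(np.float32); ct=(ct+.5)/4-.5+np.float32([u0,v0])
    e=cv2.fitEllipse(ct); x,y,w,hh=cv2.boundingRect(ct); print(n,np.round(e[0],2),np.round(e[1],1),round(e[2]),'minmax',ct.min(0),ct.max(0),'->',onz(c,*e[0],z).round(1))
    return e[0]
rim(t0,(185,162,222,200),8,'top0')
rim(s0,(258,262,294,292),8,'side0')
p=rim(s,(302,160,331,182),155,'now')
print('expected now', proj(s,(524,-14.4,155)), 'bush now/exp',proj(s,(524,-14.4,62)))
ct=blob(s,(0,0,150),(180,60,255),(310,190,328,204)); print('bush meas',cv2.minEnclosingCircle(ct))
print('side0 lens exp from top', proj(s,(564.5,337.2,8)))
E
```

```text
top0 [202.65 181.2 ] [26.8 27.5] 83 minmax [189.125 168.125] [216.375 194.625] -> [565.8 336.4   8. ]Traceback (most recent call last):
  File "<stdin>", line 13, in <module>
  File "<stdin>", line 9, in rim
ValueError: max() iterable argument is empty
```

```bash
python3 - <<'E'
from h import *
s=eyes.camera("side"); s0=dict(s); s0["pixels"]=cv2.imread("pics/side0.png")[:,:,::-1]
def rim(c,box,z,n):
    u0,v0,u1,v1=box; g=cv2.cvtColor(cv2.resize(np.ascontiguousarray(c["pixels"][v0:v1,u0:u1]),None,fx=4,fy=4,interpolation=cv2.INTER_CUBIC),cv2.COLOR_RGB2GRAY)
    m=cv2.morphologyEx((g<95).astype(np.uint8)*255,cv2.MORPH_CLOSE,np.ones((5,5)))
    ct=max(cv2.findContours(m,0,1)[0],key=cv2.contourArea)[:,0].astype(np.float32); ct=(ct+.5)/4-.5+np.float32([u0,v0])
    lo,hi=ct.min(0),ct.max(0); mid=(lo+hi)/2; print(n,lo,hi,mid,'->',onz(c,*mid,z).round(1))
rim(s0,(258,260,288,290),8,'side0'); print('exp',proj(s,(565.8,336.6,8)))
rim(s,(303,160,328,182),155,'now'); print('exp',proj(s,(526.4,-15.2,155)),'over bushing',proj(s,(524,-14.4,155)))
ct=blob(s,(0,0,150),(180,60,255),(310,190,328,204)); print('bush meas',cv2.minEnclosingCircle(ct),proj(s,(524,-14.4,62)))
E
```

```text
side0 [261.875 265.375] [286.125 286.125] [274.   275.75] -> [568.8 341.2   8. ]
exp [275.58183626 274.78871192]
now [307.125 159.625] [327.375 177.625] [317.25  168.625] -> [531.2 -31.3 155. ]
exp [317.60034489 170.83600659] over bushing [318.27445177 171.00098837]
bush meas ((318.5, 191.25), 9.0226411819458) [318.6773463  196.28245121]
```

play_rows([
  [-0.0005, 0, -0.002],
  [-0.001, 0.0002, -0.007],
  [-0.0018, 0.0004, -0.014],
  [-0.0025, 0.0006, -0.022],
  [-0.0029, 0.0007, -0.03],
  [-0.003, 0.0007, -0.036],
  [-0.003, 0.0007, -0.0395],
  [-0.003, 0.0007, -0.0405],
  [-0.003, 0.0007, -0.0405],
  [-0.003, 0.0007, -0.0405],
], yaw=[0, 0, 0, 0, 0, 0, 0, 0, 0, 0])

```text
clock: 22.05
eef_pos: [456.6, -0.1, 109.6]
eef_rot: [3.142, 0.0, 2.933]
wrist_force: [-0.7, -0.5, -0.3]
finger_gap: 17.4
finger_force: 35.0
```

```bash
python3 - <<'E'
from h import *
s=eyes.camera("side"); st=telemetry.read_state(); print(st["eef_pos"],st["eef_rot"],st["finger_gap"])
p=st["eef_pos"]; L=np.array([p[0]+66.9,p[1]-14.6,p[2]+5]); print(L,proj(s,L),'rim edges',proj(s,L+[35,0,8]),proj(s,L-[35,0,0]),'tip114.3',proj(s,(625.3,-27,114.3)))
cv2.imwrite("pics/p4.png",cv2.resize(s["pixels"][150:215,265:360],(798,546),interpolation=cv2.INTER_CUBIC)[:,:,::-1])
E
```

```text
[ 4.56553169e+02 -7.06560317e-02  1.09622928e+02] [3.14154974e+00 3.73301977e-04 2.93277539e+00] 17.557350243134092
[523.45316855 -14.67065603 114.62292819] [318.63409993 182.1620907 ] rim edges [308.15519251 179.06873466] [329.15797485 183.08387168] tip114.3 [289.65357967 177.99072378]
```

View pics/p4.png

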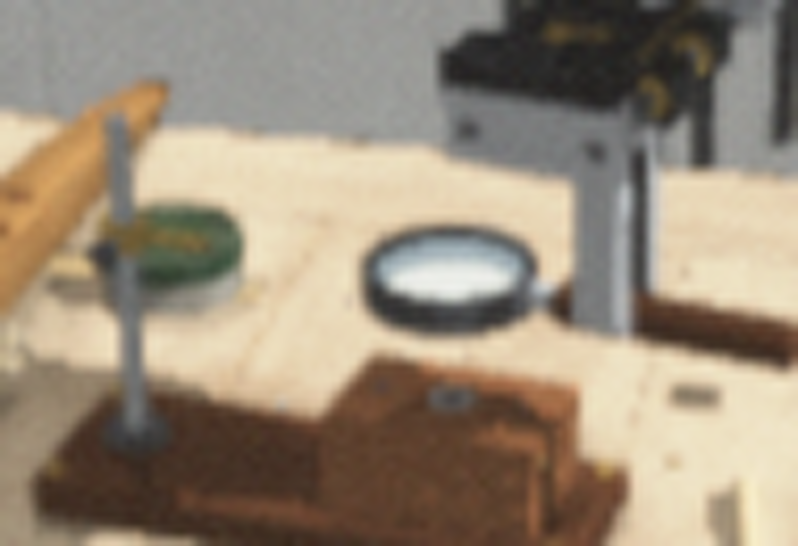

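The lens outline centre (451) lines up with the bushing (450), and the magnifier is level and clear of the pile. The pointer end is at (208,241). One refinement of the height from the side camera's row bias.

```bash
python3 - <<'E'
from h import *
I=[eyes.camera("side") for _ in range(5)]; s=dict(I[0]); s["pixels"]=np.mean([i["pixels"] for i in I],0).astype(np.uint8)
im=s["pixels"].astype(float); y=np.clip((im[...,0]+im[...,1])/2-im[...,2]-15,0,None)
for u in range(284,292): 
    w=y[174:183,u]; print(u,w.round(0).astype(int),round((w*np.arange(174,183)).sum()/w.sum(),2) if w.sum() else 0)
for d in (90,100,104): print('exp',d,proj(s,(522.2+d*.9933,-14.7-d*.1157,115)))
g=im.mean(2); print('lens col',[int(x) for x in g[172:194,318]]); print('bush',[int(x) for x in g[193:201,318]])
st=telemetry.read_state()["eef_pos"]; L=np.array([st[0]+66.9,st[1]-14.6,st[2]+5])
o=s["cam_to_world"][:2,3]-L[:2]; o=np.r_[o/np.linalg.norm(o),0]
print('rim far-top/near-bottom exp',proj(s,L-35*o+[0,0,8]),proj(s,L+35*o-[0,0,8]),'bush',proj(s,(524,-14.4,62)))
print('post',[int(x) for x in g[158:170,279]])
E
```

```text
284 [14  4  7 26 34 15  2  0  0] 177.14
285 [14  4  4 21 32 18  2  0  0] 177.19
286 [14  2  4 20 35 21  2  0  0] 177.34
287 [14  2  4 18 34 24  4  0  0] 177.47
288 [18  2  2 14 30 25  4  0  0] 177.33
289 [18  0  1  8 18 16  2  0  0] 176.97
290 [22  3  0  3  4  3  0  0  0] 175.28
291 [24  8  0  0  2  0  0  0  0] 174.46
exp 90 [293.44941625 178.39447373]
exp 100 [290.67093845 177.99297553]
exp 104 [289.56291478 177.83286286]
lens col [209, 208, 205, 202, 165, 89, 127, 169, 185, 214, 232, 235, 232, 195, 98, 67, 68, 95, 170, 212, 204, 164]
bush [164, 118, 102, 88, 75, 74, 70, 63]
rim far-top/near-bottom exp [318.55373781 175.28471864] [318.77492482 189.40810206] bush [318.6773463  196.28245121]
post [152, 151, 148, 143, 141, 140, 128, 116, 113, 114, 114, 116]
```

play_rows([
  [0.0002, 0.0001, 0.0004],
  [0.0004, 0.0002, 0.0009],
  [0.0004, 0.0002, 0.0009],
  [0.0004, 0.0002, 0.0009],
  [0.0004, 0.0002, 0.0009],
], yaw=[0, 0, 0, 0, 0])

```text
clock: 22.98
eef_pos: [456.8, 0.1, 110.3]
eef_rot: [-3.142, -0.0, 2.933]
wrist_force: [0.1, -0.2, -0.8]
finger_gap: 17.8
finger_force: 35.0
```

```bash
python3 -c "
from cell import telemetry,manip
s=telemetry.read_state();print(s['clock'],s['eef_pos'],s['eef_rot'],s['finger_force']);print(manip.sign_off())"
```

```text
22.975 [4.56848468e+02 1.39101746e-01 1.10340965e+02] [-3.14156535e+00 -6.11345383e-06  2.93280945e+00] 34.993513226509094
the job is handed in; nothing more can be done
None
```

I stacked both plates on the base plate and handed the job in at about 23 s, with the arm holding the magnifier level over the bushing. The rim's middle is at about 115.3 mm and I estimate the pointer at about 115.5 mm. The arm hid the lens from the top camera, so its centring was checked only in the side view, where it lined up with the bushing.

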